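# Fetch the slide cassette from the sea-fastened locker

## Robot

A 6-joint arm with a two-finger parallel gripper is mounted at the origin on a cart in front of the work surface, level with it; the furniture and walls round the work are solid. World frame = base frame: x ahead of the robot, y to its left, z up, the work surface at z = 0. Lengths are in m, angles in rad, forces in N, time in s.
With the tool pointing down it reaches from about 0.35 to 1 m from the base axis. Payload 7.1 kg.
Tool frame: the origin (TCP) lies between the finger pads; the fingertips stand 22 mm ahead of it and the grasp point (between the pads) lies 3 mm ahead of it; z points along the fingers, y is the line along which they close (so a half turn about z gives the same grasp; the last joint's range is limited). The gripper opens to 85 mm and grips with 20 to 120 N. Pads are 22 mm wide; open, the fingers measure 114 mm over their backs; the gripper's body (76 mm by 85 mm) begins 54 mm behind the grasp point. The pads swing forward as they close: fully open they stand 13 mm farther back than shut.
Start: joints at [1.212, 0.423, 1.63, -0, 1.089, -0.019], TCP at [0.208, 0.589, 0.253] pointing down, gripper open.
Joint ranges: [-3, 3], [-0.9, 2.11], [0.09, 2.58], [-1.31, 4.45], [0.11, 2.69], [-2.54, 2.54]. Speed limits (rad/s): [2.39, 2.39, 3.01, 3.14, 3.14, 3.14].

## Interface

Orientations are given as a rotation vector (axis times angle).
In Python, from rig import manip gives the robot as it stands. The module is installed in compiled form; this text tells all that it offers. Calls block until the motion is done:
- manip.move_to(position, orientation): joint-space move of the TCP to a pose.
- manip.servo_line(position, orientation=None, rate=0.15): straight line of the TCP; orientation=None keeps the orientation; rate is the mean speed in m/s.
- manip.set_joints(angles): joint-space move.
- manip.command_gripper(opening, f_grip=None): finger opening in m; f_grip is the grip in N (None keeps the last); returns when the fingers have stopped.
- manip.hold(seconds).
- manip.solve_ik(position, orientation): joint angles nearest the present ones, or None.
- manip.camera(name): name is "scene" or "side" or "wrist"; returns a dict with "image" (420x560x3 uint8, red, green, blue), "fx", "fy", "cx", "cy" (pixels), "cam_to_world" (4x4, takes a point from camera to world coordinates); the wrist camera has in their place "mount" (4x4, takes a point from camera to tool coordinates, whose origin is the TCP and whose axes are the flange's). Camera axes: x right, y down, z forward; pixel columns grow to the right and rows downward; lengths in m; the calibration is good to about 2 mm. A picture is of the moment at which its call begins: read the wrist's pose just before it. There is no depth.
A pose or a line that the arm cannot do raises manip.IKError and nothing moves.
- manip.sign_off(): hands the job in; it is judged then, once.
Readings, each from a call of its own:
- manip.get_time(): time.
- manip.get_joint_positions(): joint angles.
- manip.get_joint_vel(): joint speeds.
- manip.get_tau(): joint torques, N m.
- manip.get_position(): TCP position.
- manip.get_ee_rot(): TCP orientation.
- manip.get_contact_force(): force on the tool from outside, world axes, zero at the start.
- manip.get_torque(): the same for the moment, N m.
- manip.get_width(): finger opening in m.
- manip.get_grip_force(): force on a finger pad.
Only numpy, scipy, OpenCV 4.12 (cv2) and the standard library are available. Lean on these libraries where they do the work, as an engineer would, in place of code of your own. Each camera call takes 0.05 s, during which the arm holds its last target. There are 200 camera calls.

## Task

Press the thumb lever of the locker's gravity latch to lift the bar out of its catch, and swing the gate wide open, past a right angle. Slide the slide cassette out of the locker, set it down upright on the bench and let go, then take it again by its two ends and stand it fully down in the cradle, centred between the plates and end to end. Leave the gate wide open, keep the cassette upright throughout, and do not disturb the small vial that stands nearby.

Things in the scene. Friction and masses are not known exactly. Their poses are not given: they have to be found in the camera images.
- locker: Aluminium stowage locker fixed to the bench, 136 wide (y), 140 deep (x), 84 mm high. Origin on the bench in the plane of the closed gate, midway between its two 12 mm square front posts (at y = -62 and +62 mm, 84 mm high); x points into the locker, away from the robot, y to the left, z up. No floor: the cassette stands on the bench. Back wall at x = 130 mm.
- channel (a point): Middle of the locker's guide channel, on the bench, 75 mm behind the gate; axes as the locker's. The channel runs along x from 20 to 130 mm behind the gate: side webs 72 mm apart inside, their top flanges (68 to 73 mm above the bench) turned inwards to leave a slot 50 mm wide. They keep the cassette from being lifted or gripped by its ends.
- catch (a point): Top middle of the catch's steel lip, 10 mm wide (y), on the front of the right post, 77 mm above the bench, 24 mm in front of the gate plane. The lip stands in front of the latch bar's end and overlaps it by 8 mm in height.
- gate (a joint): Barred steel gate, 104 mm wide, 8 mm thick, top rail 60 mm above the bench; its pivot plate near the free end rises to 90 mm. 0 = closed; grows as it opens towards the robot about a vertical hinge at the left post, clockwise seen from above, to 2.0 rad at most. Light friction (0.03 N m): it stays where it is left. The latch holds it closed.
- gate_hinge (a point): Point on the gate's vertical hinge axis, 34 mm above the bench, at x = -2, y = +54 mm of the locker; its axes turn with the gate (equal to the locker's when closed: the gate extends along its -y, its front faces -x).
- latch (a joint): Steel gravity latch: bar and thumb lever, one rocker on the gate's front. 0 = bar level in the catch (its rest, by its own weight); grows to 0.55 rad as the thumb lever is pressed down and the bar's end rises. The bar clears the lip at about 0.26 rad and falls back when the lever is let go. About 1 N on the lever lifts it.
- latch_pivot (a point): The latch's pivot, 74 mm above the bench, 76 mm from the hinge along the gate, 14 mm in front of the gate's middle plane. The rocker turns about the horizontal axis at right angles to the gate. The bar (6 x 10 mm) runs 54 mm from here to the right, past the right post; the lever runs to the left.
- thumb_post (a point): Point on the axis of the upright round thumb post (14 mm thick) on the lever's end: 17 mm below its top, 105 mm above the bench at rest; 36 mm from the pivot towards the hinge and 31 mm above it. Pressed, it turns about the pivot: down and towards the hinge. Pinch it from above, fingers closing at right angles to the gate; press it down and pull the gate without letting go.
- cassette: Closed grey plastic slide cassette, a block 42 (its x) by 64 (its y) by 62 mm high, about 0.15 kg, loose; its lid does not open. Origin at the centre of its underside. It stands in the channel with its x along the locker's x, centre 43 to 57 mm behind the gate; it can be gripped there only over its 42 mm, through the slot, and slid out to the front.
- cradle: Low aluminium cradle fixed to the bench: base plate 78 (x) by 84 (y) by 6 mm and two upright plates, 50 mm long (y), 5 mm thick, top 64 mm above the bench, 48 mm apart inside (x). Origin on the bench under its middle. The cassette stands on the base between them, 42 mm across x, 64 mm along y, 7 mm jutting out at each open end, where the fingers hold it.
- vial_a: Small screw-cap vial, 27 mm in diameter, 58 mm high, standing loose on the bench; origin at the centre of its underside. Not to be disturbed.

How it is judged:
On the way, in this order (a step that is already met when the one before it is completed fails the run):
1. the thumb lever lifts the latch bar out of its catch (latch beyond 0.24 rad) (value of joint latch above 0.24 rad), for 0.1 s.
2. the gate stands wide open (more than 1.4 rad) (value of joint gate above 1.4 rad), for 0.2 s.
3. the cassette stands upright on the bench outside the locker, let go and at rest (x of cassette in the frame of locker below -0.01 m and height (world z) of cassette below 0.004 m and angle between cassette's own z axis and vertical below 0.08 rad and contact force between the fingers and cassette below 0.05 N and linear speed of cassette below 0.02 m/s), for 0.2 s.
At the end, for the whole second after the job is handed in: The cassette stands upright (within 0.06 rad) and at rest on the cradle's base between its two plates, not perched on them (base within 3 mm of the cradle's floor height), within 12 mm of the cradle's middle end to end, and the gate stands open by more than 1.4 rad (x of cassette in the frame of cradle between -0.006 and 0.006 m and y of cassette in the frame of cradle between -0.012 and 0.012 m and z of cassette in the frame of cradle between 0.003 and 0.009 m and angle between cassette's own z axis and vertical below 0.06 rad and linear speed of cassette below 0.01 m/s and value of joint gate above 1.4 rad); the robot touches nothing.
It fails at once if the vial is pushed more than 30 mm or tipped (distance of vial_a from where it was at the start of the episode above 0.03 m or angle between vial_a's own z axis and vertical above 0.4 rad).
It fails at once if the cassette is tipped (more than 0.5 rad) (angle between cassette's own z axis and vertical above 0.5 rad).
It also fails if it takes over 58 s, if anything falls off the work surface, if the arm or the gripper's body presses on something with over 40 N, if the wrist force passes 120 N, or if a joint passes its speed limit or range.

## Working session

There is one attempt and no reset: what is moved stays moved. The work goes in short steps, each a Python script; the robot and the scene stay as the last script left them, time stands still between calls to the robot, and variables do not carry over. Pictures are saved under pics/ and viewed, at most 10 in all, crops included, and the job is handed in when it is done.

```bash
mkdir -p pics
python3 - <<'E'
from rig import manip
import cv2,numpy as np,pickle
d={}
for n in ("scene","side","wrist"):
    p=manip.get_position();r=manip.get_ee_rot()
    c=manip.camera(n);c['p']=p;c['r']=r;d[n]=c
    cv2.imwrite(f"pics/{n}0.png",c["image"][:,:,::-1])
    print(n,{k:np.round(v,3).tolist() if not np.isscalar(v) else v for k,v in c.items() if k!="image"})
pickle.dump(d,open("v0.pkl","wb"))
a=np.hstack([d["scene"]["image"],d["side"]["image"]])
E
```

```text
scene {'fx': 453.7668580555702, 'fy': 453.7668580555702, 'cx': 281.1381105488328, 'cy': 211.01393289566127, 'cam_to_world': [[0.667, -0.525, 0.529, 0.088], [-0.745, -0.475, 0.467, -0.436], [0.006, -0.706, -0.708, 0.778], [0.0, 0.0, 0.0, 1.0]], 'p': [0.208, 0.589, 0.253], 'r': [-0.531, -3.096, 0.002]}
side {'fx': 509.63605132303854, 'fy': 509.63605132303854, 'cx': 275.65376203641245, 'cy': 208.16536187093763, 'cam_to_world': [[-0.985, -0.089, 0.146, 0.415], [-0.17, 0.552, -0.816, 0.892], [-0.008, -0.829, -0.559, 0.711], [0.0, 0.0, 0.0, 1.0]], 'p': [0.208, 0.589, 0.253], 'r': [-0.531, -3.096, 0.002]}
wrist {'fx': 343.9804706876084, 'fy': 343.9804706876084, 'cx': 281.11984076049777, 'cy': 211.21282919305324, 'mount': [[-0.001, -0.956, -0.294, 0.076], [1.0, -0.001, -0.002, 0.0], [0.002, -0.294, 0.956, -0.121], [0.0, 0.0, 0.0, 1.0]], 'p': [0.208, 0.589, 0.253], 'r': [-0.531, -3.096, 0.002]}
```

View pics/scene0.png

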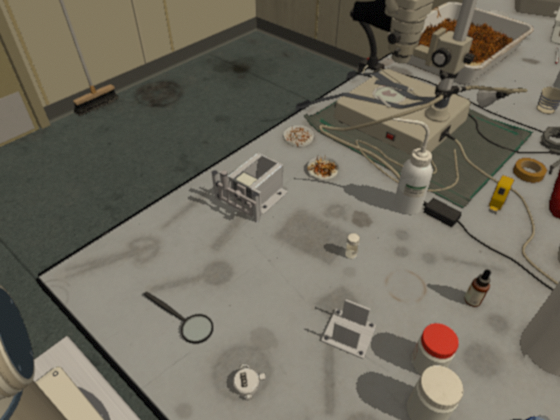

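View pics/side0.png

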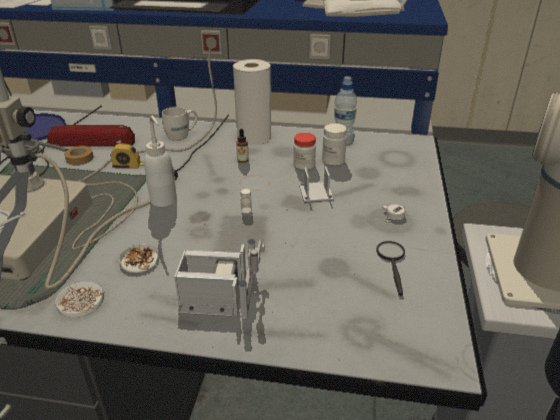

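Scene: locker about (250,185), cradle about (350,328), vial about (352,245). Side: locker about (215,282), cradle (316,190), vial (246,202). I'll enlarge both.

Run:
```python
import cv2,numpy as np,pickle
d=pickle.load(open("v0.pkl","rb"))
def crop(n,x,y,w,h,s):
    c=cv2.resize(d[n]["image"][y:y+h,x:x+w,::-1],None,fx=s,fy=s,interpolation=cv2.INTER_CUBIC)
    for i in range(0,w,10): cv2.putText(c,str(x+i) if i%20==0 else "",(i*s,8),0,.3,(0,0,255),1); cv2.line(c,(i*s,10),(i*s,14),(0,0,255),1)
    for i in range(0,h,10): cv2.putText(c,str(y+i) if i%20==0 else "",(0,i*s+3),0,.3,(0,0,255),1); cv2.line(c,(20,i*s),(24,i*s),(0,0,255),1)
    return c
a=crop("scene",205,145,95,80,6)
cv2.imwrite("pics/a.png",a)
b=crop("side",170,225,110,100,6)
cv2.imwrite("pics/b.png",b)
c1=crop("scene",315,225,75,135,4);c2=crop("side",230,160,120,60,4)
c=np.zeros((540,790,3),np.uint8);c[:540,:300]=c1;c[:240,310:790]=c2
cv2.imwrite("pics/c.png",c)
```

```text
(no output)
```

View pics/a.png

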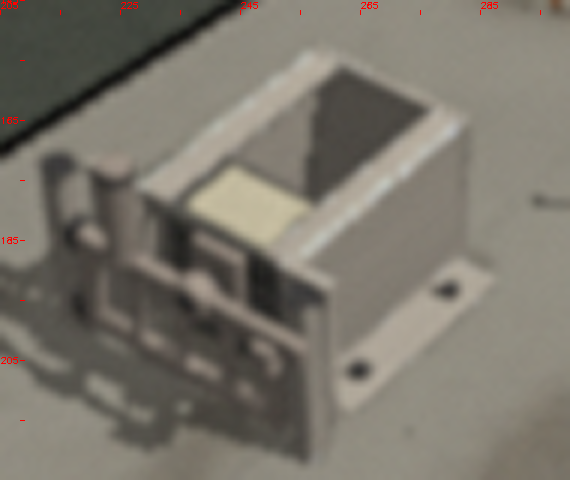

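View pics/b.png

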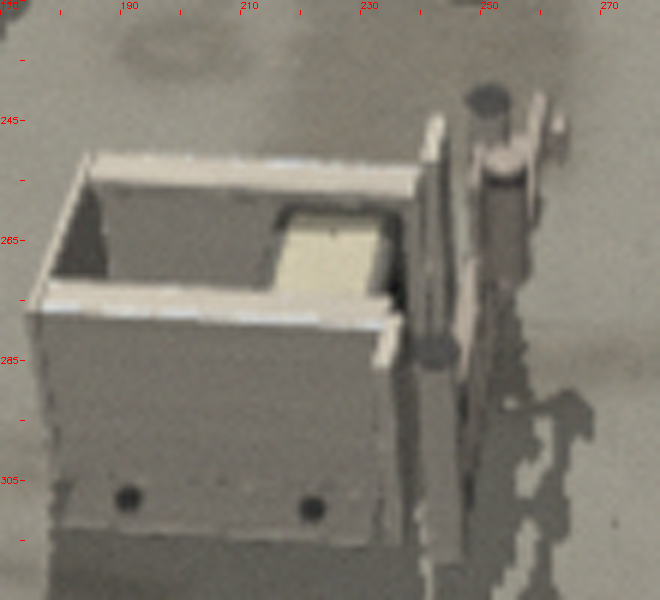

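View pics/c.png

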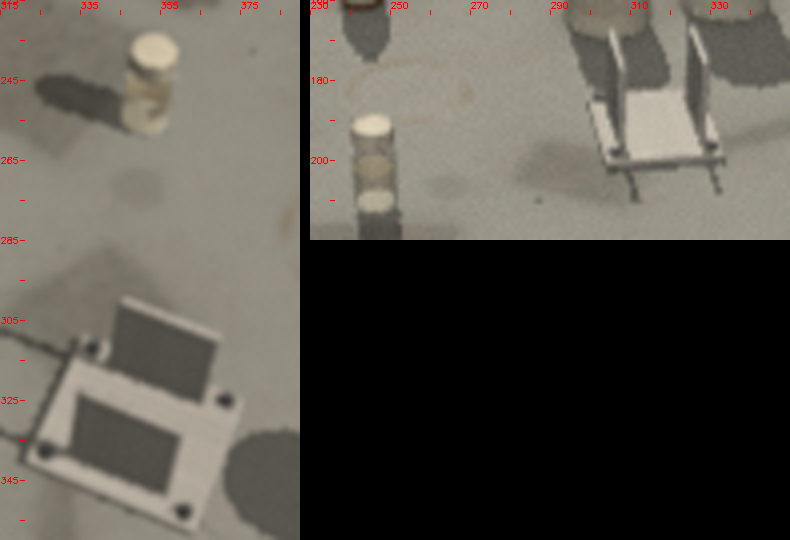

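Crop a: locker top corners at scene (229,176), (258,153), (282,165), (260,193), with the pale cassette top about (247,179). Crop b: the same top corners in side at (236,279), (175,274), (185,252), (239,254). Crop c: cradle plates and base, and the vial cap. Next I'll cast these to z planes.

```bash
cat > h.py <<'E'
import numpy as np,pickle
def ray(c,u,v,z):
    M=np.array(c["cam_to_world"]);d=M[:3,:3]@[(u-c["cx"])/c["fx"],(v-c["cy"])/c["fy"],1]
    return M[:3,3]+d*(z-M[2,3])/d[2]
def proj(c,P):
    M=np.array(c["cam_to_world"]);q=M[:3,:3].T@(np.asarray(P)-M[:3,3])
    return np.array([c["fx"]*q[0]/q[2]+c["cx"],c["fy"]*q[1]/q[2]+c["cy"]])
E
python3 - <<'E'
from h import *
d=pickle.load(open("v0.pkl","rb"));S=d["scene"];D=d["side"]
P=lambda l,c,u,v,z:print(l,np.round(ray(c,u,v,z)*1000).astype(int)[:2])
for l,c,u,v in [("FLs",S,229,176),("BLs",S,258,153),("BRs",S,282,165),("FRs",S,260.5,193),("FLd",D,236,279),("BLd",D,175.5,275),("BRd",D,185,251),("FRd",D,239,254)]:P(l,c,u,v,.084)
for l,c,u,v in [("BL foot d",D,180,313),("FL foot d",D,236,316),("post d",D,243,318),("FR foot s",S,262,213),("BR foot s",S,287,191)]:P(l,c,u,v,0)
P("vial s",S,353.5,237.5,.058);P("vial d",D,243,191.5,.058)
for u,v in [(346,300),(369.5,310)]:P("plateA s",S,u,v,.064)
for u,v in [(334,323),(360,334)]:P("plateB s",S,u,v,.064)
for u,v in [(305.5,167),(309,175),(325.5,167),(329.5,177)]:P("plate d",D,u,v,.064)
for u,v in [(321,340),(334,314),(375,325),(364,356.5)]:P("base s",S,u,v,.006)
for u,v in [(299.5,184),(304,200),(333,199)]:P("base d",D,u,v,.006)
for u,v in [(245,173),(236,180),(250,186),(257,179)]:P("cas s",S,u,v,.062)
for u,v in [(219,261),(233,262),(216,273)]:P("cas d",D,u,v,.062)
E
```

```text
FLs [611 190]
BLs [720 200]
BRs [725 125]
FRs [619  95]
FLd [610 216]
BLd [723 224]
BRd [728 153]
FRd [621 145]
BL foot d [720 237]
FL foot d [612 227]
post d [598 230]
FR foot s [634 107]
BR foot s [733 114]
vial s [ 670 -127]
vial d [ 675 -120]
plateA s [ 529 -210]
plateA s [ 540 -255]
plateB s [ 475 -223]
plateB s [ 488 -270]
plate d [ 540 -252]
plate d [ 526 -213]
plate d [ 489 -260]
plate d [ 474 -211]
base s [ 461 -209]
base s [ 522 -193]
base s [ 556 -267]
base s [ 488 -288]
base d [ 555 -261]
base d [ 534 -185]
base d [ 462 -201]
cas s [662 189]
cas s [629 186]
cas s [636 147]
cas s [665 152]
cas d [663 147]
cas d [634 145]
cas d [659 182]
```

```bash
cat >> h.py <<'E'
from scipy.spatial.transform import Rotation as R
def ori(yaw):  # tool pointing down, tool y along world heading yaw
    y=np.array([np.cos(yaw),np.sin(yaw),0]);z=np.array([0,0,-1.]);return R.from_matrix(np.c_[np.cross(y,z),y,z]).as_rotvec()
def wcam(manip,name=None):
    import cv2
    p=np.array(manip.get_position());r=R.from_rotvec(manip.get_ee_rot()).as_matrix()
    c=dict(manip.camera("wrist"));T=np.eye(4);T[:3,:3]=r;T[:3,3]=p
    c["cam_to_world"]=T@np.array(c["mount"])
    if name: cv2.imwrite(f"pics/{name}.png",c["image"][:,:,::-1]);pickle.dump(c,open(name+".pkl","wb"))
    return c
class Fr:
    def __init__(s,x,y,a): s.o=np.array([x,y]);s.a=a
    def w(s,x,y,z): c,n=np.cos(s.a),np.sin(s.a);return np.array([s.o[0]+c*x-n*y,s.o[1]+n*x+c*y,z])
    def inv(s,P): c,n=np.cos(s.a),np.sin(s.a);q=np.asarray(P)[:2]-s.o;return np.array([c*q[0]+n*q[1],-n*q[0]+c*q[1]])
def gatept(L,g,u,f,z): # u along gate from hinge, f in front of gate
    c,n=np.cos(-g),np.sin(-g);x,y=-f,-u
    return L.w(-.002+c*x-n*y,.054+n*x+c*y,z)
E
python3 - <<'E'
from rig import manip
from h import *
d=pickle.load(open("v0.pkl","rb"));S=d["scene"];D=d["side"]
L=Fr(.599,.162,.08)
K=dict(thumbtop=L.w(-.016,.014,.122),pivot=L.w(-.016,-.022,.074),catch=L.w(-.024,-.062,.077),LPtop=L.w(0,.062,.084),RPtop=L.w(0,-.062,.084),LPbot=L.w(0,.062,0),RPbot=L.w(0,-.062,0))
for k,p in K.items():print(k,proj(S,p).round(),proj(D,p).round())
for s in (0,np.pi):
    out=[]
    for g in np.arange(0,1.91,.3):
        q=manip.solve_ik(gatept(L,g,.036,.014,.1),ori(L.a-g+s-(0)));out.append(None if q is None else np.round(q,2).tolist())
    print(s,out)
    print(manip.solve_ik(L.w(.05,0,.05),ori(L.a+s)), manip.solve_ik(L.w(-.016,.014,.28),ori(L.a+s)))
C=Fr(.508,-.237,.28)
for s in (np.pi/2,-np.pi/2):print(manip.solve_ik(C.w(0,0,.05),ori(C.a+s)))
E
```

```text
thumbtop [223. 172.] [255. 250.]
pivot [236. 195.] [258. 258.]
catch [247. 203.] [264. 244.]
LPtop [214. 173.] [244. 283.]
RPtop [254. 195.] [252. 241.]
LPbot [217. 199.] [246. 316.]
RPbot [255. 221.] [254. 273.]
0 [[0.28, 0.6, 1.75, -0.0, 0.79, 0.2], [0.29, 0.59, 1.77, -0.0, 0.78, 0.51], [0.31, 0.59, 1.78, -0.0, 0.77, 0.83], [0.33, 0.59, 1.79, 0.0, 0.77, 1.15], [0.35, 0.59, 1.79, 0.0, 0.77, 1.47], [0.36, 0.59, 1.77, -0.0, 0.78, 1.78], [0.38, 0.6, 1.76, -0.0, 0.78, 2.1]]
[ 2.32693359e-01  7.44265336e-01  1.61169142e+00 -8.88178420e-16
  7.85635902e-01  1.52693359e-01] [ 2.72022468e-01  3.68988487e-01  1.64660474e+00 -8.88178420e-16
  1.12599943e+00  1.92022468e-01]
3.141592653589793 [None, None, [0.31, 0.59, 1.78, -0.0, 0.77, -2.31], [0.33, 0.59, 1.79, -0.0, 0.77, -1.99], [0.35, 0.59, 1.79, -0.0, 0.77, -1.68], [0.36, 0.59, 1.77, -0.0, 0.78, -1.36], [0.38, 0.6, 1.76, -0.0, 0.78, -1.04]]
None None
[-4.57749570e-01  6.36751790e-01  1.86895157e+00 -8.88178420e-16
  6.35889293e-01 -2.30854590e+00]
[-4.57749570e-01  6.36751790e-01  1.86895157e+00 -1.33226763e-15
  6.35889293e-01  8.33046757e-01]
```

Run:
```python
from rig import manip
from h import *
import cv2
L=Fr(.599,.162,.08)
manip.move_to(L.w(.02,.05,.30),ori(L.a))
c=wcam(manip,"w1")
for n,P in dict(thumb=(-.016,.014,.122),LP=(0,.062,.084),RP=(0,-.062,.084),catch=(-.024,-.062,.077),chFL=(.02,.036,.073),chBL=(.13,.036,.073),chFR=(.02,-.036,.073),chBR=(.13,-.036,.073)).items(): print(n,proj(c,L.w(*P)).round())
print(manip.get_time())
```

```text
thumb [244. 232.]
LP [262. 173.]
RP [264. 285.]
catch [243. 282.]
chFL [282. 196.]
chBL [388. 196.]
chFR [282. 259.]
chBR [382. 259.]
2.2
```

View pics/w1.png

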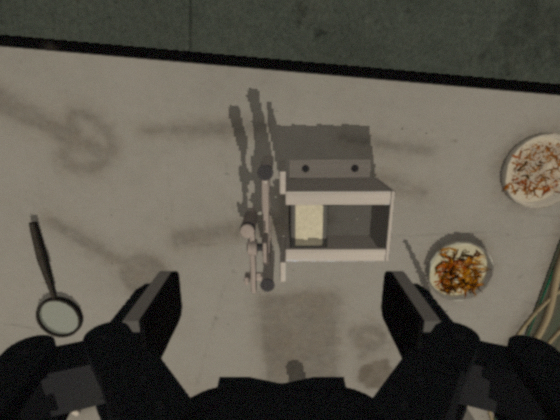

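The wrist view shows the thumb post top at (247,231), the dark post caps at (265,172) and (267,285), and the cassette top around (309,222). That is within 3 px of prediction, so I'll refine numerically with masks.

Run:
```python
from h import *
import cv2
c=pickle.load(open("w1.pkl","rb"));im=c["image"];g=cv2.cvtColor(im,cv2.COLOR_RGB2GRAY)
L=Fr(.599,.162,.08)
def cen(m,x0,y0,x1,y1):
    w=np.zeros_like(m);w[y0:y1,x0:x1]=m[y0:y1,x0:x1]
    n,l,s,ce=cv2.connectedComponentsWithStats(w);k=1+np.argmax(s[1:,4]);return ce[k],s[k]
dk=(g<45).astype(np.uint8)
P=[]
for b in [(255,162,275,182),(257,275,277,295)]:
    ce,s=cen(dk,*b);p=ray(c,*ce,.084);P.append(p);print(ce.round(1),s,p.round(4),L.inv(p).round(4))
v=P[0]-P[1];a=np.arctan2(-v[0],v[1]);o=(P[0]+P[1])/2;print("locker",o.round(4),a)
hsv=cv2.cvtColor(im,cv2.COLOR_RGB2HSV)
ys=((hsv[...,1]>50)&(hsv[...,2]>150)).astype(np.uint8)
ce,s=cen(ys,285,195,335,255);p=ray(c,*ce,.062);print("cas",ce,s,p,Fr(*o[:2],a).inv(p))
x0,y0,x1,y1=236,218,262,252
print(g[222:244:2,238:262])
np.set_printoptions(linewidth=200);print(g[206:240:3,284:334:2])
```

```text
Traceback (most recent call last):
ValueError: attempt to get argmax of an empty sequence
```

Run:
```python
from h import *
import cv2
np.set_printoptions(linewidth=220)
c=pickle.load(open("w1.pkl","rb"));im=c["image"];g=cv2.cvtColor(im,cv2.COLOR_RGB2GRAY)
print(im[165:180:7,255:277].tolist()[0][:3])
L=Fr(.599,.162,.08)
def cen(m,x0,y0,x1,y1):
    w=np.zeros_like(m);w[y0:y1,x0:x1]=m[y0:y1,x0:x1]
    n,l,s,ce=cv2.connectedComponentsWithStats(w);k=1+np.argmax(s[1:,4]);return ce[k],s[k]
P=[]
for b in [(255,162,275,182),(257,275,277,295)]:
    sub=g[b[1]:b[3],b[0]:b[2]];t=int(sub.min())+14;print(sub.min(),np.median(sub))
    ce,s=cen((g<t).astype(np.uint8),*b);p=ray(c,*ce,.084);P.append(p);print(ce.round(1),s,p.round(4),L.inv(p).round(4))
v=P[0]-P[1];a=np.arctan2(-v[0],v[1]);o=(P[0]+P[1])/2;print("locker",o.round(4),a)
i=im.astype(int);ys=((i[...,0]-i[...,2]>25)&(g>130)).astype(np.uint8)
ce,s=cen(ys,285,195,335,255);p=ray(c,*ce,.062);print("cas",ce,s,p,Fr(*o[:2],a).inv(p))
print(g[222:246:2,236:264])
```

```text
[[83, 77, 67], [85, 79, 70], [84, 80, 71]]
50 69.0
[264.5 171.2] [257 165  15  14 163] [0.5962 0.2258 0.084 ] [0.0023 0.0638]
51 98.0
[267.1 283.4] [262 277  11  13 110] [0.6073 0.1021 0.084 ] [ 0.0034 -0.0604]
locker [0.6017 0.1639 0.084 ] 0.08891915582636209
cas [308.92269148 214.17108089] [ 286  195   49   45 1397] [0.64709415 0.17812898 0.062     ] [0.0464405  0.01012184]
[[109 112 111 110 109  97  75  55  48  46  43  45  46  45  46  53  54  59  56  58  58  68  60  64  66  65  69  78]
 [111 110 107 108  95  78  61  65  73  81  88  88  84  77  67  53  40  42  51  67  79  84  68  63  63  65  67  78]
 [107 108 104  99  87  79  96 115 124 126 127 127 125 123 112  97  77  54  50  73  91  89  74  64  63  65  67  75]
 [108 103 102  94  97 114 122 129 132 133 132 133 131 131 131 126 116  92  66  79  94  97  86  69  62  64  66  79]
 [106 101 101 100 110 124 129 129 131 130 132 136 135 134 134 135 130 118  96  91 104 104  94  77  67  66  66  77]
 [101 100 104 109 117 128 132 133 132 130 133 135 134 137 141 137 135 123  98  95 106 107 100  87  70  67  69  77]
 [102 101 105 110 110 117 127 134 135 135 135 136 138 138 141 138 137 125 105 101 110 109 107  93  73  62  66  66]
 [107 104 107 109 112 112 118 122 130 133 134 136 141 136 133 139 136 128 113 106 112 112 112  98  81  69  63  63]
 [108 113 112 111 117 115 113 115 117 119 121 121 112 109 125 131 137 135 112  98 106 112 118 117 110  94  73  63]
 [115 112 115 114 116 120 116 118 118 118 116 106  87  93 115 125 123 117  95  78  77  99 114 120 114 100  70  62]
 [121 117 115 119 117 119 118 121 119 118 109 100  89  92  92  93  89  86  84  80  76  83  99 100 100  90  74  77]
 [120 121 118 121 122 122 122 124 124 118 106  94  99 105 102  98 100  98  98  92  76  51  45  49  48  52  76 107]]
```

```bash
sed -i '$a L=Fr(.6017,.1637,.085)' h.py
python3 - <<'E'
from rig import manip
from h import *
c=pickle.load(open("w1.pkl","rb"));t=ray(c,246.7,231,.122);print("thumb local",L.inv(t).round(4), "cas",L.inv(ray(c,309,222,.062)).round(4))
def thumb(g,th,dz):
    u=.076-(.036*np.cos(th)+.031*np.sin(th));w=.074+.031*np.cos(th)-.036*np.sin(th)
    return gatept(L,g,u,.014,w+dz)
f=lambda:(np.round(manip.get_contact_force(),1),round(manip.get_width(),4),round(manip.get_time(),1))
manip.command_gripper(.045,40)
p=thumb(0,0,.006)
manip.move_to(p+[0,0,.06],ori(L.a));manip.servo_line(p,rate=.08);print(f())
manip.command_gripper(0);print("closed",f())
if manip.get_width()>.008:
    for th in (.13,.27,.4): manip.servo_line(thumb(0,th,.006),rate=.04);print(th,f())
wcam(manip,"w2")
E
```

```text
thumb local [-0.0159  0.0135] cas [0.0467 0.0015]
(array([ 0.4, -0.6, -0.2]), 0.045, 4.2)
closed (array([0.3, 0.6, 2.5]), 0.0125, 4.6)
0.13 (array([-0. ,  0.5,  7.2]), 0.0128, 4.9)
0.27 (array([1.4, 1.1, 6.9]), 0.013, 5.2)
0.4 (array([1.1, 3.9, 5.9]), 0.0129, 5.5)
```

Run:
```python
from rig import manip
from h import *
import cv2
def thumb(g,th,dz):
    u=.076-(.036*np.cos(th)+.031*np.sin(th));w=.074+.031*np.cos(th)-.036*np.sin(th)
    return gatept(L,g,u,.014,w+dz)
f=lambda:(np.round(manip.get_contact_force(),1),round(manip.get_width(),4),round(manip.get_time(),1))
for g in np.arange(.15,1.81,.15):
    manip.servo_line(thumb(g,.4,.006),ori(L.a-g),rate=.04)
    F=f();print(round(g,2),F)
    if np.linalg.norm(F[0])>30: break
else:
    manip.servo_line(thumb(g,.1,.006),rate=.05)
    manip.command_gripper(.04);print(f())
    manip.servo_line(np.array(manip.get_position())+[0,0,.09],rate=.2)
    c=manip.camera("side")["image"][:,:,::-1];w=wcam(manip,"w3")
    cv2.imwrite("pics/d.png",np.hstack([cv2.resize(c[200:350,140:340],(400,300)),cv2.resize(w["image"][:,:,::-1],(400,300))]))
```

```text
0.15 (array([0.7, 2.6, 5.4]), 0.0124, 5.8)
0.3 (array([1.3, 2.5, 5.7]), 0.0129, 6.2)
0.45 (array([1.9, 1.9, 5. ]), 0.0129, 6.5)
0.6 (array([2. , 2.4, 5.8]), 0.0129, 6.8)
0.75 (array([2.3, 1. , 5.6]), 0.0131, 7.0)
0.9 (array([3.3, 0.6, 5.4]), 0.0132, 7.3)
1.05 (array([3.6, 0.5, 4.5]), 0.0128, 7.7)
1.2 (array([3.1, 0.1, 5.9]), 0.0128, 8.0)
1.35 (array([ 4.8, -1. ,  5.4]), 0.0129, 8.2)
1.5 (array([ 3.5, -0.8,  6.1]), 0.0127, 8.6)
1.65 (array([ 4.3, -1.6,  5.9]), 0.0126, 8.8)
1.8 (array([ 3.8, -3.2,  5.9]), 0.0132, 9.2)
(array([ 0.7, -0.4,  0.3]), 0.0401, 10.0)
```

View pics/d.png

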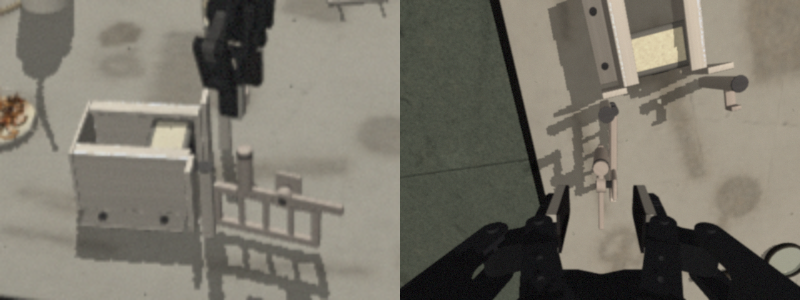

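Run:
```python
from rig import manip
from h import *
f=lambda:(np.round(manip.get_contact_force(),1),round(manip.get_width(),4),round(manip.get_time(),1))
o=ori(L.a)
manip.command_gripper(.064,40)
manip.move_to(L.w(.047,0,.20),o)
manip.servo_line(L.w(.047,0,.12),rate=.15)
manip.servo_line(L.w(.047,0,.048),rate=.06);print(f())
manip.command_gripper(.02);print("grip",f())
if manip.get_width()>.036:
    manip.servo_line(L.w(-.095,0,.048),rate=.08);print(f())
    manip.servo_line(L.w(-.095,0,.056),rate=.08)
    manip.servo_line(L.w(-.135,-.05,.056),rate=.1);print(f())
    manip.servo_line(L.w(-.135,-.05,.0475),rate=.03);print(f())
    manip.command_gripper(.064);print(f());manip.hold(.3)
    manip.servo_line(L.w(-.135,-.05,.20),rate=.2)
    w=wcam(manip,"w4")
```

```text
(array([ 0.7, -0.2,  0. ]), 0.0639, 14.8)
grip (array([-1.2,  0.3,  3.9]), 0.0418, 15.1)
(array([2.7, 0.9, 7.8]), 0.0414, 17.0)
(array([-0.4,  0.6, -1.7]), 0.0415, 18.0)
(array([-3.6, -0.8, 16.6]), 0.0417, 18.5)
(array([-0.1,  0.1,  0.9]), 0.0637, 18.8)
```

View pics/w4.png

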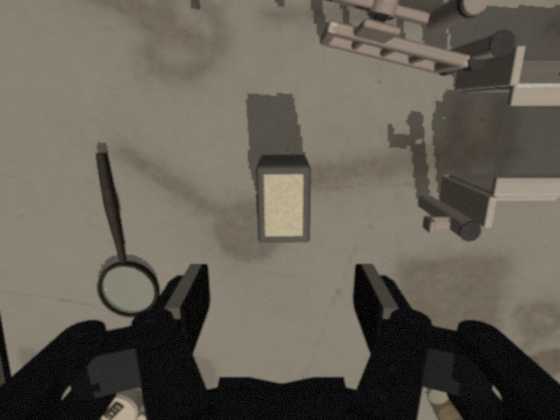

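The cassette stands upright on the bench, with its top face about x 259–310, y 166–241 in w4, and the gate is still open. Next I'll look at the cradle from above.

Run:
```python
from rig import manip
from h import *
import cv2
c=pickle.load(open("w4.pkl","rb"))
for u,v in [(259,166.5),(310,166.5),(310,241),(259,241),(263,174),(304,174),(304,237),(263,237)]:print(L.inv(ray(c,u,v,.062)).round(4))
C=Fr(.508,-.237,.28)
manip.move_to(C.w(.045,0,.30),ori(C.a-np.pi/2))
w=wcam(manip,"w5")
for n,P in {"A+":(.0265,.025,.064),"A-":(.0265,-.025,.064),"B+":(-.0265,.025,.064),"B-":(-.0265,-.025,.064),"b++":(.039,.042,.006),"b+-":(.039,-.042,.006),"b--":(-.039,-.042,.006),"b-+":(-.039,.042,.006)}.items():print(n,proj(w,C.w(*P)).round(1))
u,v=proj(w,C.w(0,0,.03)).astype(int);print(u,v)
im=w["image"][v-75:v+75,u-100:u+100,::-1]
cv2.imwrite("pics/e.png",cv2.resize(im,(800,600),interpolation=cv2.INTER_CUBIC))
```

```text
[-0.1535 -0.0192]
[-0.1149 -0.0192]
[-0.1135 -0.0798]
[-0.1547 -0.0797]
[-0.1505 -0.0249]
[-0.1193 -0.025 ]
[-0.1184 -0.0763]
[-0.1514 -0.0763]
A+ [259.  196.1]
A- [305.8 196.1]
B+ [259.8 242.2]
B- [304.7 242.2]
b++ [247.7 174.2]
b+- [316.6 174.3]
b-- [314.8 234.2]
b-+ [249.4 234.2]
282 210
```

View pics/e.png

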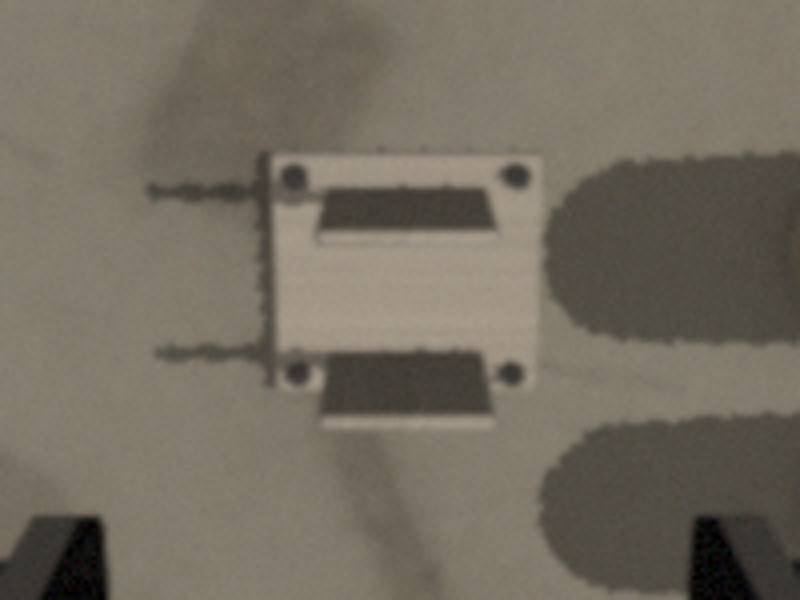

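The crop shows the plate top strips at full-image v≈194.1 and 240.6 and u≈261–306, and base corners at about (250,173), (317.7,173), (316,232), (251,232). I'll take the opposite view to cancel mount bias, then compute.

Run:
```python
from rig import manip
from h import *
import cv2
np.set_printoptions(linewidth=200)
C=Fr(.508,-.237,.28)
d=pickle.load(open("v0.pkl","rb"))
for u,v in [(303,166),(334,162)]:print("bottle base",ray(d["side"],u,v,0).round(3),C.inv(ray(d["side"],u,v,0)).round(3))
def meas(c,pts):
    for n,u,v,z in pts:print(n,(C.inv(ray(c,u,v,z))*1e3).round(1))
w=pickle.load(open("w5.pkl","rb"))
meas(w,[("A",283.7,194.1,.064),("B",283.9,240.6,.064),("b++",250,173,.006),("b+-",317.7,173.2,.006),("b--",315.8,232,.006),("b-+",250.8,232,.006)])
manip.move_to(C.w(-.045,0,.30),ori(C.a+np.pi/2))
w=wcam(manip,"w6")
g=cv2.cvtColor(w["image"],cv2.COLOR_RGB2GRAY).astype(int)
for n,x in (("A",.0265),("B",-.0265)):
    u,v=proj(w,C.w(x,0,.064));ui,vi=int(u),int(v)
    print(n,u.round(1),v.round(1),vi-9,g[vi-9:vi+10,ui-15:ui+16].mean(1).round().astype(int))
    print(ui-34,g[vi-1:vi+1,ui-34:ui+35].mean(0).round().astype(int))
manip.move_to(L.w(-.135,-.05,.20),ori(L.a-np.pi/2));print(manip.get_time())
```

```text
bottle base [ 0.56 -0.37  0.  ] [ 0.013 -0.142]
bottle base [ 0.475 -0.407  0.   ] [-0.079 -0.154]
A [28.7 -1.4]
B [-24.6  -1.8]
b++ [40.5 39.2]
b+- [ 40.3 -43.3]
b-- [-36.  -43.3]
b-+ [-36.1  40.1]
A 281.3 243.3 234 [ 58  58  58  58  58  58  58  59  70 102 136 149 139 122 118 117 117 116 116]
247 [126 127 128 128 126 128 128 126 130 128 124 116 102  92  88  90  90  88  90  90  90  87  87  88  88  87  88  88  88  87  86  87  90  86  86  84  82  86  82  86  83  84  82  84  86  82  81  83  84
  88  85  86  84  84  80  89 102 105 104 102 101  98  98 101 102 103 104 106 104]
B 281.2 197.4 188 [ 57  58  57  58  58  58  58  59  67  97 133 150 150 149 152 154 154 153 154]
247 [139 154 156 158 159 158 158 157 159 156 142 114  92  86  82  84  82  82  84  86  85  84  84  83  84  84  84  84  82  83  82  82  83  83  82  79  78  82  83  81  81  82  80  82  80  80  78  80  82
  82  80  80  81  78  82  98 126 152 158 160 160 159 160 157 157 150 130  96  82]
27.6
```

Run:
```python
from rig import manip
from h import *
C=Fr(.508,-.237,.28);C=Fr(*C.w(.0019,-.00135,0)[:2],.28);print(C.o)
f=lambda:(np.round(manip.get_contact_force(),1),round(manip.get_width(),4),round(manip.get_position()[2],4),round(manip.get_time(),1))
manip.command_gripper(.085,40)
manip.servo_line(L.w(-.135,-.05,.11),rate=.2);manip.servo_line(L.w(-.135,-.05,.042),rate=.08);print(f())
manip.command_gripper(.04,50);print("grip",f())
if manip.get_width()>.058:
    manip.servo_line(L.w(-.135,-.05,.18),rate=.12);print(f())
    o=ori(C.a-np.pi/2)
    manip.move_to(C.w(0,0,.18),o)
    manip.servo_line(C.w(0,0,.115),rate=.12);manip.hold(.3);print(f())
    for z in (.104,.098,.09,.08,.065,.054):
        manip.servo_line(C.w(0,0,z),rate=.04);F=f();print(z,F)
        if np.linalg.norm(F[0])>12:break
wcam(manip,"w7")
```

```text
[ 0.51019909 -0.23777235]
(array([-0.2, -0.5,  1.1]), 0.0849, np.float64(0.0423), 29.6)
grip (array([-0.6, -0.5,  5.5]), 0.0631, np.float64(0.0427), 29.9)
(array([ 0.2, -1. , -3. ]), 0.0635, np.float64(0.1794), 31.2)
(array([ 0.8,  0.3, -1.9]), 0.0634, np.float64(0.1157), 33.5)
0.104 (array([ 0.6, -0.2, -1.7]), 0.0635, np.float64(0.1035), 33.9)
0.098 (array([ 0. ,  0.6, -2.2]), 0.0639, np.float64(0.0977), 34.2)
0.09 (array([-0.3,  0.9, -1.5]), 0.0631, np.float64(0.0896), 34.5)
0.08 (array([-0.5, -0.2, -1.8]), 0.0635, np.float64(0.0796), 34.9)
0.065 (array([ 0.2, -0.2, -1.9]), 0.0633, np.float64(0.0647), 35.5)
0.054 (array([ 0.4,  1.2, -1.8]), 0.0633, np.float64(0.0537), 35.9)
```

Clean insertion with no contact force. Next I'll lower the last few mm, release and check.

Run:
```python
from rig import manip
from h import *
import cv2
f=lambda:(np.round(manip.get_contact_force(),1),round(manip.get_width(),4),round(manip.get_position()[2],4),round(manip.get_time(),1))
p=np.array([.5102,-.2378,0])
for z in (.050,.0485,.0475,.0465):
    manip.servo_line(p+[0,0,z],rate=.03);F=f();print(F)
    if F[0][2]>6:break
manip.command_gripper(.085);print(f())
manip.servo_line(p+[0,0,.12],rate=.1);manip.servo_line(p+[0,0,.25],rate=.25);manip.hold(.3);print(f())
c=[manip.camera(n)["image"][:,:,::-1] for n in ("scene","side")];w=wcam(manip)["image"][:,:,::-1]
cv2.imwrite("pics/f.png",np.vstack([np.hstack([cv2.resize(c[0][140:380,190:430],(390,300)),cv2.resize(c[1][140:340,140:400],(390,300))]),np.hstack([cv2.resize(w,(390,300)),np.zeros((300,390,3),np.uint8)])]))
```

```text
(array([ 0.8, -0.2, -1.1]), 0.0632, np.float64(0.0498), 36.2)
(array([ 0.6, -0.3,  0.7]), 0.0636, np.float64(0.0487), 36.5)
(array([-3.5,  0.6, 12.2]), 0.0634, np.float64(0.0487), 36.7)
(array([0. , 0.2, 0.3]), 0.085, np.float64(0.0473), 37.1)
(array([0.3, 0.4, 0.4]), 0.085, np.float64(0.2486), 38.9)
```

View pics/f.png

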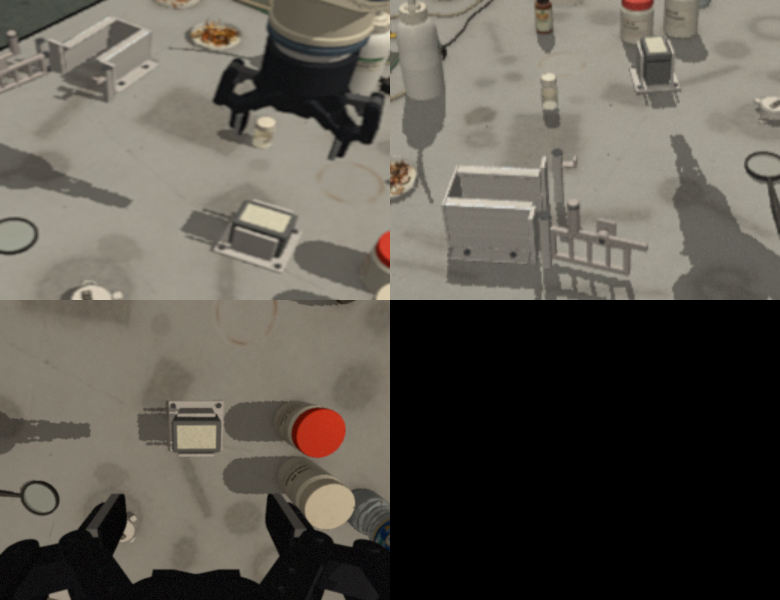

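The cassette sits level between the cradle plates (crop about (262,225), wrist panel (196,437)). The gate is wide open, the vial is standing, and the gripper is clear.

```bash
python3 -c "
from rig import manip
print(manip.sign_off())"
```

```text
the job is handed in; nothing more can be done
None
```

I handed the job in at about 39 s of the 58 s: the gate is open to about 1.8 rad, the cassette went from locker to bench and then upright into the cradle, and the vial is still standing; the rig returned no verdict, so this rests on the last pictures and force readings.

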